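# Seat the bottle plate of the labelling jig

### The job

In the bottle-labelling jig, turn the pale flat-edged plate with light fingertip pushes on its black post until its red-marked flat faces the yellow alignment bar, then push the plate home and keep it pressed firmly against the bar for a second, so that you feel it seat. Leave it lying flush and square against the bar; never pinch, lift or force the plate, and leave the things around the jig alone.

Things in the scene. Friction and masses are not known exactly. Their poses are not given: they have to be found in the camera images.
- jig: Labelling jig, fixed: green base 180 x 150 mm (x -95 to +85, y +-75), 20 mm thick, with a nest for the plate on top. Origin at the underside, straight below the plate's centre when it is seated on a bar face set right back; x points level towards the alignment bar, z up.
- bar: Alignment bar on the jig, 128 mm long (y): dark steel bracket with a yellow face strip towards the plate, tops 34 mm above the bench. Origin 27 mm above the bench, mid-length, where the yellow face would be if set right back; x points from the plate into the bar. Two screws hold the face firmly 0 to 4 mm nearer the plate than that; the setting differs each time and is not measured: feel for it.
- back_stop (a point): Rearmost point of the inside of the nest's grey wall, 62.5 mm behind the jig's origin, 26 mm above the bench; axes as the jig's. The wall is a half circle of 51.5 mm radius about a point 11 mm behind the jig's origin, carried on towards the bar by straight sides at y = +-51.5 mm; its top is 32 mm above the bench, lower than the plate's top.
- plate: Pale painted metal bottle plate, loose in the nest, about 600 g, 14 mm thick (top 34 mm above the bench): disc of 50 mm radius with one flat 44 mm from the centre, 47 mm long, red stripe on top. Origin on its axis at the underside; x points to the flat, z up. It slides or turns with 1 to 4 N. It must never feel more than 15 N from the fingers, so even a gripper's lightest pinch is too much.
- flat (a point): Middle of the plate's flat face, half-way up (27 mm above the bench); axes as the plate's. Seated, it lies on the bar's yellow face, x axes parallel; with the flat turned away the plate sits 2 to 12.5 mm short of its seat. To seat, press the flat on the bar with more than 6 N for half a second (a push of 9 to 11 N by the fingers is good).
- post (a point): Middle of the plate's black upright post, 14 mm across, 22 mm high (34 to 56 mm above the bench), rigid with the plate, opposite the flat, 34 mm from the plate's centre; axes as the plate's. Pushing it round turns the plate; pushing it along the jig's x slides the plate home. Finger friction can leave the plate cocked with one corner of the flat on the bar: nudging the post sideways squares it.
- sample_bottle: Dark square oil bottle, 46 x 46 mm, 151 mm high, standing near the jig; origin at the centre of its underside. Not to be disturbed.
- tape_roll: Paper-coloured roll of tape lying flat, 84 mm across, 30 mm high; origin at the centre of its underside. Not to be disturbed.
- cap_jar: Jar with red lid, 64 mm across, 75 mm high; origin at the centre of its underside. Not to be disturbed.
Things that resemble listed ones, but are neither listed nor needed, are in the scene too. Of the things like the jig, leave any that is orange; of the rest the smaller one is meant.

How it is judged:
By the outcome, as a careful person would: the job done as asked, in the order asked, and still so for the second after the job is handed in, with the robot touching nothing.
It also fails if it takes over 72 s, if anything falls off the work surface, if the arm or the gripper's body presses on something with over 40 N, if the wrist force passes 120 N, or if a joint passes its speed limit or range.

### The arm

A 6-joint arm with a two-finger parallel gripper is mounted at the origin on the work surface. World frame = base frame: x ahead of the robot, y to its left, z up, the work surface at z = 0. Lengths are in m, angles in rad, forces in N, time in s.
With the tool pointing down it reaches from about 0.425 to 0.95 m from the base axis. Payload 3.5 kg.
Tool frame: the origin (TCP) lies between the finger pads; the fingertips stand 25 mm ahead of it and the grasp point (between the pads) lies 6 mm ahead of it (ctrl.finger_overhang is the distance from the TCP to the fingertips, in m); x points along the fingers, y is the direction in which the jaws open and shut, and the axes are right-handed (so a half turn about x gives the same grasp; the last joint's range is limited). The gripper opens to 85 mm and grips with 20 to 120 N. Pads are 22 mm wide; open, the fingers measure 114 mm over their backs; the gripper's body (76 mm by 85 mm) begins 54 mm behind the grasp point. The pads swing forward as they close: fully open they stand 13 mm farther back than shut.
Start: joints at [1.038, 0.286, 1.577, -0, 1.279, -0.15], TCP at [0.252, 0.626, 0.256] pointing down, gripper open.
Joint ranges: [-2.77, 2.77], [-0.9, 2.22], [0.21, 2.48], [-1.53, 4.67], [0.24, 2.81], [-2.84, 2.84]. Speed limits (rad/s): [2.79, 2.79, 3.14, 3.14, 3.14, 3.14].

### API

Orientations are given as a unit quaternion [x, y, z, w].
In Python, from plant import ctrl gives the robot as it stands.
- The arm moves only by the tool play_rows, never from a script. Its argument "targets" is a list of rows, each an object with "delta_pos": the shift along the world's x, y, z normalised to -1 to 1, where 1 is 1000 mm, a list of three; "delta_rot": the turn, a rotation vector about the world's x, y, z normalised to -1 to 1, where 1 is pi rad, a list of three; "claw": the finger opening in mm, from 0 to 85.4. In form: [{"delta_pos": [tx, ty, tz], "delta_rot": [wx, wy, wz], "claw": claw}, ...]. A call has 1 to 20 rows; each row is the pose to reach, as a shift and turn from the pose measured when the call began, turning the shorter way round; what a row does not reach only later rows make up. A row lasts 1/12 s, in which the tool goes at most 41.7 mm and 7.16 degrees, less where a joint would pass 70% of its speed; a pose out of reach is approached as far as the arm can. A call with a number of a shift or a turn outside -1 to 1 is refused whole. A call with a gripper value outside its range is refused whole. The fingers move at their own pace and stop on an object; "newtons" is the grip in N (left out, the last holds). Time passes only in rows, so rows that repeat a pose let the fingers close. It gives the time, the measured TCP pose, the force and the opening at its end, in the units of the state.
- ctrl.get_state(): the state, without advancing time (a new reading comes with each control period).
- ctrl.read_camera(name): name is "scene" or "top"; returns the picture (420x560x3 uint8, blue, green, red); there is no depth.
- ctrl.calibration(name): a dict with "fx", "fy", "cx", "cy" (pixels), "k1" (the pictures are not rectified: a ray, as slopes to the right and down, at radius r is drawn at 1 + k1 r^2 times it, then the intrinsics apply), "camera_from_world" (4x4, takes a point from world to camera coordinates). Camera axes: x right, y down, z forward; pixel columns grow to the right and rows downward; lengths in m; the calibration is good to about 2 mm. A picture is of the moment at which its call begins. calibration takes no time and is no camera call.
- ctrl.sign_off(): hands the job in, once; it reports no verdict.
The state is a dict: "time": time; "qpos": joint angles; "dq": joint speeds; "joint_efforts": joint torques, N m; "eef_pos": TCP position; "tcp_rot": TCP orientation; "contact_force": force on the tool from outside, world axes, zero at the start; "wrist_torque": the same for the moment, N m; "opening": opening from 0.0 (shut) to 1.0 (fully open).
Only numpy, scipy, OpenCV 4.12 (cv2) and the standard library are available. Lean on these libraries where they do the work, as an engineer would, in place of code of your own. Each camera call takes 0.05 s, during which the arm holds its last target. There are 200 camera calls.

## Working session

There is one attempt and no reset: what is moved stays moved. The work goes in short steps, Python scripts to look and compute and a tool call to move; the robot and the scene stay as the last step left them, time stands still between calls to the robot, and variables do not carry over. Pictures are saved under pics/ and viewed, about 8 in all and at most 12, crops included, and the job is handed in when it is done.

Besides the shell and the picture viewer there is one more tool, called after "Request:" as name(argument=value, ...), one argument or row to a line, values as JSON. play_rows: Moves the arm, as the interface text tells. Its arguments: {"type":"object","properties":{"targets":{"type":"array"},"newtons":{"type":"number"}},"required":["targets"]}

```bash
ls; mkdir -p pics; python3 - <<'E'
from plant import ctrl
import cv2
for n in("scene","top"):
    im=ctrl.read_camera(n); cv2.imwrite(f"pics/{n}0.png",im)
    c=ctrl.calibration(n); print(n,c)
print(ctrl.get_state())
E
```

```text
pics
scene {'fx': 475.0395698607827, 'fy': 475.0395698607827, 'cx': 275.50287634423955, 'cy': 204.76900042047893, 'k1': -0.11462472612609187, 'camera_from_world': array([[ 0.35937177,  0.93308283,  0.01443441, -0.19366302],
       [ 0.77614903, -0.29027025, -0.55976411, -0.3666989 ],
       [-0.5181164 ,  0.21236668, -0.82852627,  1.51994142],
       [ 0.        ,  0.        ,  0.        ,  1.        ]])}
top {'fx': 414.4338853987189, 'fy': 414.4338853987189, 'cx': 277.6200091352227, 'cy': 205.41600635924513, 'k1': -0.12300172449918009, 'camera_from_world': array([[-7.26778311e-03, -9.99973273e-01,  7.94899547e-04,
        -7.64697620e-03],
       [-9.88996676e-01,  7.07054106e-03, -1.47768677e-01,
         5.20781453e-01],
       [ 1.47759107e-01, -1.86010371e-03, -9.89021631e-01,
         1.15194125e+00],
       [ 0.00000000e+00,  0.00000000e+00,  0.00000000e+00,
         1.00000000e+00]])}
{'time': 0.1, 'qpos': array([ 1.03799564e+00,  2.87095463e-01,  1.57804138e+00, -1.88520060e-05,
        1.27863179e+00, -1.50003673e-01]), 'dq': array([ 0.00029279, -0.00237937, -0.00447813,  0.00181364, -0.00177579,
        0.00143538]), 'joint_efforts': array([ 3.34871329e-04, -4.07295728e+01, -2.93699455e+01, -1.40666712e-04,
        3.42468411e-03, -2.62166353e-06]), 'eef_pos': array([0.25181845, 0.62567316, 0.25506736]), 'tcp_rot': array([ 0.13378534,  0.69444593, -0.13523946,  0.69394281]), 'contact_force': array([-0.30016949, -0.13895928,  0.48682676]), 'wrist_torque': array([-0.01525784, -0.01994608,  0.05297892]), 'opening': 0.999254088578346}
```

View pics/scene0.png

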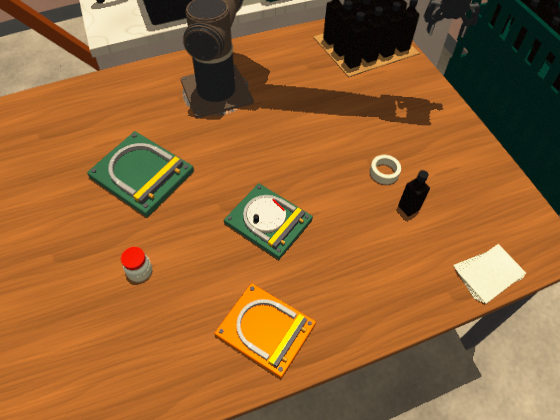

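View pics/top0.png

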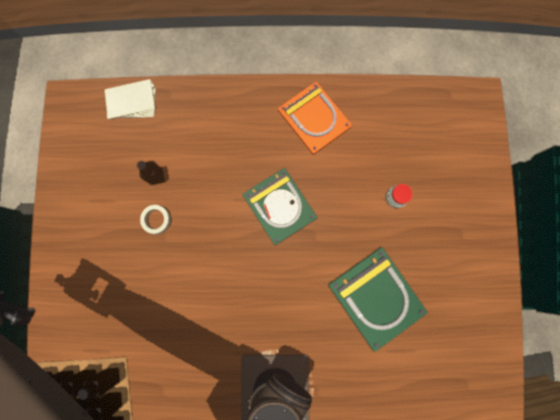

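```bash
cat > h.py <<'E'
import cv2, numpy as np
from plant import ctrl
def ray(n,px,z):
    c=ctrl.calibration(n)
    K=np.array([[c['fx'],0,c['cx']],[0,c['fy'],c['cy']],[0,0,1]])
    d=np.array([c['k1'],0,0,0,0.])
    u=cv2.undistortPoints(np.array(px,float).reshape(-1,1,2),K,d).reshape(-1,2)
    T=c['camera_from_world'];R=T[:3,:3];o=-R.T@T[:3,3]
    v=np.c_[u,np.ones(len(u))]@R
    return o+v*((z-o[2])/v[:,2])[:,None]
ROI={"top":(235,160,325,250),"scene":(215,175,320,262)}
def look(n,tag):
    im=ctrl.read_camera(n);x0,y0,x1,y1=ROI[n]
    s=im[y0:y1,x0:x1]; cv2.imwrite(f"pics/{n}_{tag}.png",cv2.resize(s,None,fx=6,fy=6,interpolation=cv2.INTER_CUBIC))
    h=cv2.cvtColor(s,cv2.COLOR_BGR2HSV);H,S,V=cv2.split(h)
    m={"yellow":(H>20)&(H<35)&(S>140)&(V>120),"red":((H<8)|(H>172))&(S>130)&(V>90),
       "plate":(S<60)&(V>185),"dark":(V<50),"green":(H>55)&(H<90)&(S>90)}
    out={}
    for k,a in m.items():
        cs,_=cv2.findContours(a.astype(np.uint8),cv2.RETR_EXTERNAL,cv2.CHAIN_APPROX_NONE)
        cs=[c+np.array([x0,y0]) for c in sorted(cs,key=cv2.contourArea,reverse=True)[:4]]
        out[k]=cs
    return im,out
def cen(c):
    M=cv2.moments(c)
    return (M['m10']/M['m00'],M['m01']/M['m00']) if M['m00'] else tuple(c.mean((0,1)))
E
python3 - <<'E'
from h import *
np.set_printoptions(precision=4,suppress=True)
for n in("top","scene"):
    im,o=look(n,"a")
    for k,z in(("yellow",.034),("red",.034),("plate",.034),("dark",.056),("green",.02)):
        for c in o[k]:
            if cv2.contourArea(c)<6: continue
            r=cv2.minAreaRect(c); p=cen(c)
            print(n,k,cv2.contourArea(c),np.round(p,1),ray(n,[p],z)[0,:2])
            if k in("yellow","green"): print(ray(n,cv2.boxPoints(r),z)[:,:2].tolist())
E
cd pics; python3 -c "
import cv2,numpy as np
a=cv2.imread('top_a.png');b=cv2.imread('scene_a.png');a=cv2.resize(a,(400,400));b=cv2.resize(b,(400,331));b=cv2.copyMakeBorder(b,0,69,0,0,0);cv2.imwrite('ab.png',np.hstack([a,b]))"
```

```text
top yellow 166.0 [269.4 189.4] [0.5685 0.012 ]
[[0.540391333527307, 0.0689055917655571], [0.6087842682215732, -0.03812583313757883], [0.5965839662724824, -0.045552105807766564], [0.5284049498798489, 0.061373133046232195]]
top plate 1065.0 [282.  207.3] [ 0.516  -0.0241]
scene yellow 208.5 [284.  225.9] [0.5698 0.0105]
[[0.5981048128789369, -0.046619622758055895], [0.5256027228775388, 0.06570254541040826], [0.5391682995914279, 0.07137481984381361], [0.610686218108264, -0.04073311558791426]]
scene red 21.5 [278.4 204.4] [0.5037 0.0211]
scene plate 1101.5 [263.8 213.7] [ 0.5174 -0.0245]
scene dark 23.0 [255.8 218.5] [ 0.5372 -0.0528]
scene dark 8.0 [290.7 229.7] [0.598  0.0164]
scene green 1079.0 [261.2 224.4] [ 0.5372 -0.0391]
[[0.4954013328104506, -0.12781348209888996], [0.38595449676335736, -0.007538475969567138], [0.5618700747407823, 0.09387564157607281], [0.6554066630637654, -0.026366901708622104]]
scene green 27.5 [287.6 213. ] [0.5285 0.0374]
[[0.5068302422867046, 0.033145497266163115], [0.5080158376305086, 0.05067361866109227], [0.545496961983789, 0.043918378047919204], [0.5442368924103517, 0.0266964857406935]]
scene green 17.5 [270.3 234.2] [ 0.5727 -0.0275]
[[0.5669908657460708, -0.03721345274765514], [0.5679307460297579, -0.012862086940000877], [0.5806054517659126, -0.014466809654541835], [0.5796233882254763, -0.03867620344890263]]
```

View pics/ab.png

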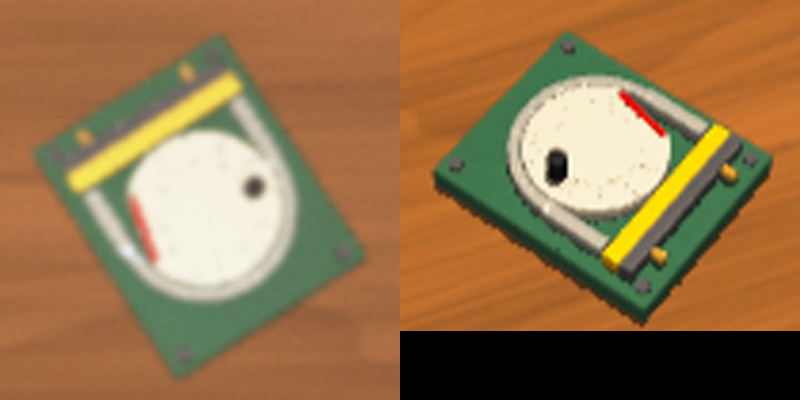

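```bash
python3 - <<'E'
from h import *
from scipy.spatial.transform import Rotation as R
np.set_printoptions(precision=4,suppress=True)
M=np.array([.562,.009]);a=np.radians(32.7);X=np.array([np.cos(a),np.sin(a)]);Y=np.array([-X[1],X[0]])
J=lambda p:np.array([(p[:2]-M)@X,(p[:2]-M)@Y])*1000
for n,p in(("top",(292.2,202.1)),("scene",(256.2,215.7))):
    q=ray(n,[p],.056)[0];print(n,"post",q[:2],J(q))
for n,p in(("top",(267.3,211.8)),("scene",(278.4,204.4)),):
    q=ray(n,[p],.034)[0];print(n,"red",q[:2],J(q))
for n,k in(("top",(282,207.3)),("scene",(263.8,213.7))):
    q=ray(n,[k],.034)[0];print(n,"plate",J(q))
s=ctrl.get_state();print(R.from_quat(s['tcp_rot']).as_matrix(),ctrl.finger_overhang,[x for x in dir(ctrl) if x[0]!='_'])
for n,z,p in(("top",0,(152,172)),):print(n,ray(n,[p],.1)[0])
E
```

```text
top post [ 0.5273 -0.0528] [-62.5387 -33.2488]
scene post [ 0.5297 -0.0491] [-58.5521 -31.4686]
top red [0.503  0.0184] [-44.5153  39.7788]
scene red [0.5036 0.0211] [-42.557   41.7287]
top plate [-56.6752  -2.8242]
scene plate [-55.6071  -4.0057]
[[-0.0008  0.3735  0.9276]
 [-0.0014  0.9276 -0.3735]
 [-1.     -0.0015 -0.0002]] 0.025 ['Unreachable', 'calibration', 'finger_overhang', 'get_state', 'read_camera', 'sign_off']
top [0.6084 0.3386 0.1   ]
```

Request:
play_rows(
  targets=[
    {"delta_pos": [0.305, -0.667, -0.03], "delta_rot": [0, 0, 0.231], "claw": 0},
    {"delta_pos": [0.305, -0.667, -0.03], "delta_rot": [0, 0, 0.231], "claw": 0},
    {"delta_pos": [0.305, -0.667, -0.03], "delta_rot": [0, 0, 0.231], "claw": 0},
    {"delta_pos": [0.305, -0.667, -0.03], "delta_rot": [0, 0, 0.231], "claw": 0},
    {"delta_pos": [0.305, -0.667, -0.03], "delta_rot": [0, 0, 0.231], "claw": 0},
    {"delta_pos": [0.305, -0.667, -0.03], "delta_rot": [0, 0, 0.231], "claw": 0},
    {"delta_pos": [0.305, -0.667, -0.03], "delta_rot": [0, 0, 0.231], "claw": 0},
    {"delta_pos": [0.305, -0.667, -0.03], "delta_rot": [0, 0, 0.231], "claw": 0},
    {"delta_pos": [0.305, -0.667, -0.03], "delta_rot": [0, 0, 0.231], "claw": 0},
    {"delta_pos": [0.305, -0.667, -0.03], "delta_rot": [0, 0, 0.231], "claw": 0},
    {"delta_pos": [0.305, -0.667, -0.03], "delta_rot": [0, 0, 0.231], "claw": 0},
    {"delta_pos": [0.305, -0.667, -0.03], "delta_rot": [0, 0, 0.231], "claw": 0},
    {"delta_pos": [0.305, -0.667, -0.03], "delta_rot": [0, 0, 0.231], "claw": 0},
    {"delta_pos": [0.305, -0.667, -0.03], "delta_rot": [0, 0, 0.231], "claw": 0},
    {"delta_pos": [0.305, -0.667, -0.03], "delta_rot": [0, 0, 0.231], "claw": 0},
    {"delta_pos": [0.305, -0.667, -0.03], "delta_rot": [0, 0, 0.231], "claw": 0},
    {"delta_pos": [0.305, -0.667, -0.03], "delta_rot": [0, 0, 0.231], "claw": 0},
    {"delta_pos": [0.305, -0.667, -0.03], "delta_rot": [0, 0, 0.231], "claw": 0},
    {"delta_pos": [0.305, -0.667, -0.03], "delta_rot": [0, 0, 0.231], "claw": 0},
    {"delta_pos": [0.305, -0.667, -0.03], "delta_rot": [0, 0, 0.231], "claw": 0},
  ],
)

```text
time: 1.87
eef_pos: [0.5571, -0.0427, 0.225]
tcp_rot: [-0.12, 0.697, 0.119, 0.697]
contact_force: [-0.2, 0.6, 0.2]
opening: -0.004
```

Request:
play_rows(
  targets=[
    {"delta_pos": [0, 0.002, -0.04], "delta_rot": [0, 0, 0], "claw": 0},
    {"delta_pos": [0, 0.002, -0.08], "delta_rot": [0, 0, 0], "claw": 0},
    {"delta_pos": [0, 0.002, -0.12], "delta_rot": [0, 0, 0], "claw": 0},
    {"delta_pos": [0, 0.002, -0.14], "delta_rot": [0, 0, 0], "claw": 0},
    {"delta_pos": [0, 0.002, -0.145], "delta_rot": [0, 0, 0], "claw": 0},
    {"delta_pos": [0, 0.002, -0.145], "delta_rot": [0, 0, 0], "claw": 0},
  ],
)

```text
time: 2.37
eef_pos: [0.5554, -0.0391, 0.0782]
tcp_rot: [-0.12, 0.699, 0.12, 0.695]
contact_force: [-0.0, 1.0, 0.3]
opening: -0.002
```

```bash
python3 - <<'E'
from h import *
im=ctrl.read_camera("scene")[120:270,190:350];cv2.imwrite("pics/s2.png",cv2.resize(im,None,fx=4,fy=4,interpolation=cv2.INTER_CUBIC))
s=ctrl.get_state();print(s['eef_pos'],ctrl.finger_overhang,s['contact_force'])
# expected tip pixel
c=ctrl.calibration("scene");T=c['camera_from_world'];K=np.array([[c['fx'],0,c['cx']],[0,c['fy'],c['cy']],[0,0,1]])
p=s['eef_pos']-[0,0,.025]
print(cv2.projectPoints(p[None],cv2.Rodrigues(T[:3,:3])[0],T[:3,3],K,np.array([c['k1'],0,0,0,0.]))[0])
E
```

```text
[ 0.55705504 -0.03970455  0.080359  ] 0.025 [ 0.56483272 -0.46513047 -0.18280143]
[[[263.51036572 223.40872971]]]
```

View pics/s2.png

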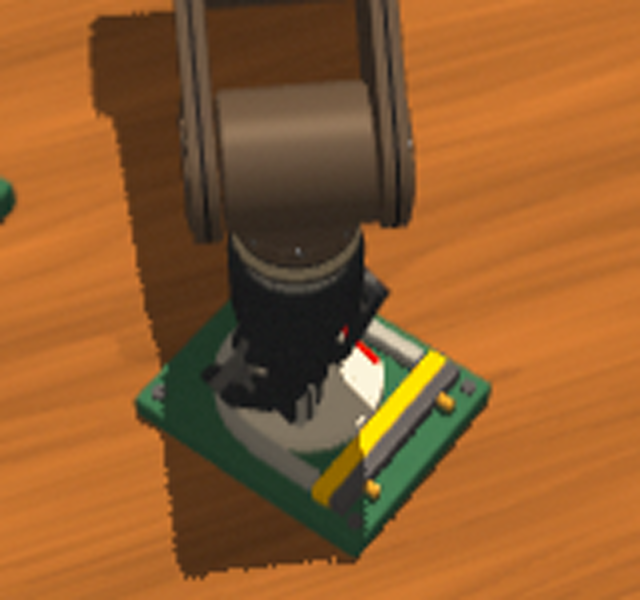

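Request:
play_rows(
  targets=[
    {"delta_pos": [0, -0.0012, -0.008], "delta_rot": [0, 0, 0], "claw": 0},
    {"delta_pos": [0, -0.0012, -0.014], "delta_rot": [0, 0, 0], "claw": 0},
    {"delta_pos": [0, -0.0012, -0.014], "delta_rot": [0, 0, 0], "claw": 0},
    {"delta_pos": [-0.005, -0.003, -0.014], "delta_rot": [0, 0, 0], "claw": 0},
    {"delta_pos": [-0.0085, -0.0042, -0.014], "delta_rot": [0, 0, 0], "claw": 0},
    {"delta_pos": [-0.0085, -0.0042, -0.014], "delta_rot": [0, 0, 0], "claw": 0},
  ],
)

```text
time: 2.92
eef_pos: [0.5479, -0.0441, 0.0666]
tcp_rot: [-0.12, 0.697, 0.12, 0.696]
contact_force: [-0.0, 0.8, 1.5]
opening: -0.006
```

```bash
cat > arc.py <<'E'
import sys
from h import *
# usage: arc.py cx cy d phi0 phi_list : pusher centre relative to current pose
C=np.array([float(sys.argv[1]),float(sys.argv[2])]);d=float(sys.argv[3]);ph0=float(sys.argv[4])
s=ctrl.get_state();p=s['eef_pos'];print(s['time'],p,s['contact_force'])
for f in map(float,sys.argv[5:]):
    a=np.radians(f);e=np.array([np.cos(a),np.sin(a)]);t=np.array([e[1],-e[0]])
    q=C+.034*e-d*t
    print(f,np.round(q,4),"delta",np.round(q-p[:2],4),"rot",round((f-ph0)/180,4))
E
python3 arc.py .5166 -.0202 .018 -70.3 -70.3 -80 -90 -100 -110 -120 -130 -140 -147.3
```

```text
2.9167 [ 0.54789268 -0.04414089  0.06661045] [-0.00790844  0.76273     1.53327358]
-70.3 [ 0.545  -0.0461] delta [-0.0029 -0.002 ] rot 0.0
-80.0 [ 0.5402 -0.0506] delta [-0.0077 -0.0064] rot -0.0539
-90.0 [ 0.5346 -0.0542] delta [-0.0133 -0.0101] rot -0.1094
-100.0 [ 0.5284 -0.0568] delta [-0.0195 -0.0127] rot -0.165
-110.0 [ 0.5219 -0.0583] delta [-0.026  -0.0142] rot -0.2206
-120.0 [ 0.5152 -0.0586] delta [-0.0327 -0.0145] rot -0.2761
-130.0 [ 0.5085 -0.0578] delta [-0.0394 -0.0137] rot -0.3317
-140.0 [ 0.5021 -0.0558] delta [-0.0458 -0.0117] rot -0.3872
-147.3 [ 0.4977 -0.0537] delta [-0.0502 -0.0096] rot -0.4278
```

Request:
play_rows(
  targets=[
    {"delta_pos": [-0.0015, -0.001, 0], "delta_rot": [0, 0, 0], "claw": 0},
    {"delta_pos": [-0.003, -0.002, 0], "delta_rot": [0, 0, 0], "claw": 0},
    {"delta_pos": [-0.0045, -0.0035, 0], "delta_rot": [0, 0, -0.02], "claw": 0},
    {"delta_pos": [-0.006, -0.005, 0], "delta_rot": [0, 0, -0.037], "claw": 0},
    {"delta_pos": [-0.0077, -0.0064, 0], "delta_rot": [0, 0, -0.054], "claw": 0},
  ],
)

```text
time: 3.33
eef_pos: [0.5409, -0.0506, 0.0671]
tcp_rot: [-0.059, 0.704, 0.059, 0.705]
contact_force: [2.4, 1.5, -0.2]
opening: 0.001
```

Request:
play_rows(
  targets=[
    {"delta_pos": [-0.003, -0.0019, -0.0005], "delta_rot": [0, 0, -0.028], "claw": 0},
    {"delta_pos": [-0.006, -0.0036, -0.0005], "delta_rot": [0, 0, -0.056], "claw": 0},
    {"delta_pos": [-0.009, -0.005, -0.0005], "delta_rot": [0, 0, -0.083], "claw": 0},
    {"delta_pos": [-0.0125, -0.0062, -0.0005], "delta_rot": [0, 0, -0.111], "claw": 0},
    {"delta_pos": [-0.0157, -0.007, -0.0005], "delta_rot": [0, 0, -0.139], "claw": 0},
    {"delta_pos": [-0.019, -0.0077, -0.0005], "delta_rot": [0, 0, -0.167], "claw": 0},
  ],
)

```text
time: 3.83
eef_pos: [0.5228, -0.0587, 0.0672]
tcp_rot: [0.127, 0.694, -0.127, 0.697]
contact_force: [3.2, 0.1, -0.5]
opening: 0.005
```

```bash
python3 arc.py .5166 -.0202 .018 -110 -110 -120 -130 -140 -147.3
python3 -c "
from h import *
im,o=look('top','b')
a=cv2.imread('pics/top_b.png');im,o=look('scene','b');b=cv2.imread('pics/scene_b.png')
a=cv2.resize(a,(400,400));b=cv2.resize(b,(400,331));b=cv2.copyMakeBorder(b,0,69,0,0,0);cv2.imwrite('pics/b.png',np.hstack([a,b]))"
```

```text
3.8333 [ 0.52276065 -0.05869457  0.06724648] [ 3.23474295  0.12140708 -0.5352457 ]
-110.0 [ 0.5219 -0.0583] delta [-0.0009  0.0004] rot 0.0
-120.0 [ 0.5152 -0.0586] delta [-0.0076  0.    ] rot -0.0556
-130.0 [ 0.5085 -0.0578] delta [-0.0142  0.0009] rot -0.1111
-140.0 [ 0.5021 -0.0558] delta [-0.0206  0.0029] rot -0.1667
-147.3 [ 0.4977 -0.0537] delta [-0.025  0.005] rot -0.2072
```

View pics/b.png

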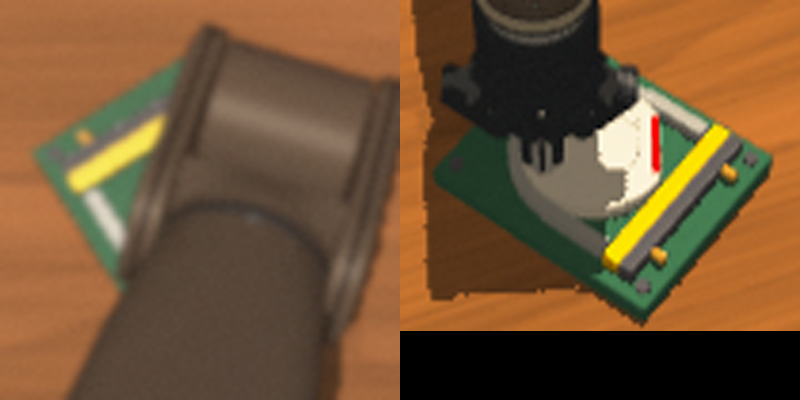

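Request:
play_rows(
  targets=[
    {"delta_pos": [-0.004, 0.0002, -0.0005], "delta_rot": [0, 0, -0.028], "claw": 0},
    {"delta_pos": [-0.0076, 0.0002, -0.0005], "delta_rot": [0, 0, -0.056], "claw": 0},
    {"delta_pos": [-0.011, 0.0005, -0.0005], "delta_rot": [0, 0, -0.083], "claw": 0},
    {"delta_pos": [-0.0142, 0.001, -0.0005], "delta_rot": [0, 0, -0.111], "claw": 0},
    {"delta_pos": [-0.0174, 0.002, -0.0005], "delta_rot": [0, 0, -0.139], "claw": 0},
    {"delta_pos": [-0.0206, 0.003, -0.0005], "delta_rot": [0, 0, -0.167], "claw": 0},
  ],
)

```text
time: 4.43
eef_pos: [0.5024, -0.0561, 0.0672]
tcp_rot: [0.302, 0.637, -0.303, 0.641]
contact_force: [2.8, -1.1, 0.0]
opening: -0.0
```

```bash
cat > red.py <<'E'
from h import *
import sys
im,o=look('scene',sys.argv[1])
x0,y0,x1,y1=ROI['scene'];h=cv2.cvtColor(im,cv2.COLOR_BGR2HSV);H,S,V=cv2.split(h)
def pts(m):
    ys,xs=np.nonzero(m[y0:y1,x0:x1]);return np.c_[xs+x0,ys+y0]
def line(m,z):
    q=ray('scene',pts(m),z)[:,:2];c=q.mean(0);u=np.linalg.svd(q-c)[2][0];u=u*np.sign(-u[1])
    return len(q),c,np.degrees(np.arctan2(u[1],u[0]))+90,np.ptp((q-c)@u)
for k,m in(("yellow",(H>20)&(H<35)&(S>140)&(V>80)),("red",((H<6)|(H>174))&(S>170)&(V>60))):print(k,*line(m,.034))
s=ctrl.get_state();print(s['time'],s['eef_pos'],s['contact_force'])
E
python3 red.py c; python3 arc.py .5166 -.0202 .018 -140 -140 -147.3
```

```text
yellow 258 [0.5703923  0.01067211] 32.498973486309254 0.13519476506885283
red 24 [0.54715519 0.00906055] 41.800131518173856 0.04174895314232685
4.4833 [ 0.50170775 -0.05581085  0.06695843] [ 0.86942566 -1.42479157  0.44797659]
4.4833 [ 0.50170775 -0.05581085  0.06695843] [ 0.86942566 -1.42479157  0.44797659]
-140.0 [ 0.5021 -0.0558] delta [ 0.0004 -0.    ] rot 0.0
-147.3 [ 0.4977 -0.0537] delta [-0.004   0.0021] rot -0.0406
```

Request:
play_rows(
  targets=[
    {"delta_pos": [-0.0015, 0.0007, 0], "delta_rot": [0, 0, -0.015], "claw": 0},
    {"delta_pos": [-0.003, 0.0014, 0], "delta_rot": [0, 0, -0.03], "claw": 0},
    {"delta_pos": [-0.004, 0.0021, 0], "delta_rot": [0, 0, -0.04], "claw": 0},
    {"delta_pos": [-0.004, 0.0021, 0], "delta_rot": [0, 0, -0.04], "claw": 0},
  ],
)

```text
time: 4.82
eef_pos: [0.4981, -0.054, 0.0673]
tcp_rot: [0.341, 0.617, -0.343, 0.621]
contact_force: [0.9, -0.7, -0.2]
opening: -0.002
```

```bash
python3 red.py d
```

```text
yellow 258 [0.5703923  0.01067211] 32.498973486309254 0.13519476506885283
red 26 [0.55026147 0.00613062] 34.86991102679544 0.04043926382509074
4.8667 [ 0.49812606 -0.05404726  0.06727754] [ 0.82410277 -1.04490448  0.89544697]
```

View pics/scene_d.png

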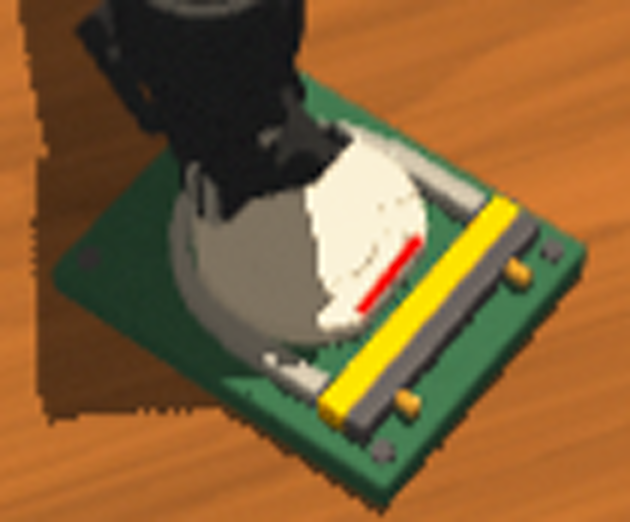

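Request:
play_rows(
  targets=[
    {"delta_pos": [0.0043, -0.0067, 0], "delta_rot": [0, 0, 0.003], "claw": 0},
    {"delta_pos": [0.0043, -0.0067, 0], "delta_rot": [0, 0, 0.003], "claw": 0},
    {"delta_pos": [-0.011, -0.0165, 0], "delta_rot": [0, 0, 0.003], "claw": 0},
    {"delta_pos": [-0.026, -0.0261, 0], "delta_rot": [0, 0, 0.003], "claw": 0},
    {"delta_pos": [-0.026, -0.0261, 0], "delta_rot": [0, 0, 0.003], "claw": 0},
    {"delta_pos": [-0.033, -0.015, 0], "delta_rot": [0, 0, 0.003], "claw": 0},
    {"delta_pos": [-0.04, -0.0042, 0], "delta_rot": [0, 0, 0.003], "claw": 0},
    {"delta_pos": [-0.04, -0.0042, 0], "delta_rot": [0, 0, 0.003], "claw": 0},
  ],
)

```text
time: 5.53
eef_pos: [0.4564, -0.0558, 0.0666]
tcp_rot: [0.337, 0.621, -0.339, 0.622]
contact_force: [-1.2, -0.1, -0.4]
opening: 0.001
```

```bash
cat > j.py <<'E'
from h import *
M=np.array([.562,.009]);a=np.radians(32.7);X=np.array([np.cos(a),np.sin(a)]);Y=np.array([-X[1],X[0]])
s=ctrl.get_state();p=s['eef_pos'][:2]-M;f=s['contact_force'][:2]
print("J mm",p@X*1e3,p@Y*1e3,"F jig",f@X,f@Y,s['time'])
E
python3 j.py;python3 red.py e
```

```text
J mm -123.88503669852356 2.5009565825003177 F jig -1.0010941871057482 0.5746718897696129 5.5333
yellow 258 [0.5703923  0.01067211] 32.498973486309254 0.13519476506885283
red 26 [0.55026147 0.00613062] 34.86991102679544 0.04043926382509074
5.5833 [ 0.45727598 -0.05653954  0.0668842 ] [-0.32826507  0.15165656  0.09179803]
```

Request:
play_rows(
  targets=[
    {"delta_pos": [0.004, 0.001, 0], "delta_rot": [0, 0, 0], "claw": 0},
    {"delta_pos": [0.0076, 0.0036, 0], "delta_rot": [0, 0, 0], "claw": 0},
    {"delta_pos": [0.01, 0.0052, 0], "delta_rot": [0, 0, 0], "claw": 0},
    {"delta_pos": [0.0118, 0.0062, 0], "delta_rot": [0, 0, 0], "claw": 0},
    {"delta_pos": [0.0134, 0.0073, 0], "delta_rot": [0, 0, 0], "claw": 0},
  ],
)

```text
time: 6.0
eef_pos: [0.4713, -0.0492, 0.067]
tcp_rot: [0.337, 0.62, -0.339, 0.622]
contact_force: [-0.3, -0.0, -0.1]
opening: 0.001
```

```bash
python3 j.py
```

```text
J mm -107.76202384894538 0.0474120559191073 F jig -0.3107870313549248 0.14516775739797314 6.0
```

Request:
play_rows(
  targets=[
    {"delta_pos": [0.001, 0.0007, 0], "delta_rot": [0, 0, 0], "claw": 0},
    {"delta_pos": [0.0021, 0.0014, 0], "delta_rot": [0, 0, 0], "claw": 0},
    {"delta_pos": [0.0032, 0.0021, 0], "delta_rot": [0, 0, 0], "claw": 0},
    {"delta_pos": [0.0042, 0.0027, 0], "delta_rot": [0, 0, 0], "claw": 0},
  ],
)

```text
time: 6.33
eef_pos: [0.4754, -0.0465, 0.0669]
tcp_rot: [0.337, 0.62, -0.339, 0.622]
contact_force: [-1.2, -0.3, 0.3]
opening: -0.001
```

```bash
python3 j.py;python3 red.py f
```

```text
J mm -102.90267409107638 0.08304150275533975 F jig -1.1365578890914634 0.36209333736831895 6.3333
yellow 258 [0.5703923  0.01067211] 32.498973486309254 0.13519476506885283
red 25 [0.55447921 0.00803309] 33.861198542919155 0.041862847743474305
6.3833 [ 0.47557227 -0.04645561  0.06691902] [-0.64540751 -0.45780624 -0.46542488]
```

Request:
play_rows(
  targets=[
    {"delta_pos": [0.0006, 0.0004, 0], "delta_rot": [0, 0, 0], "claw": 0},
    {"delta_pos": [0.0012, 0.0008, 0], "delta_rot": [0, 0, 0], "claw": 0},
    {"delta_pos": [0.0018, 0.0011, 0], "delta_rot": [0, 0, 0], "claw": 0},
  ],
)

```text
time: 6.63
eef_pos: [0.4773, -0.0453, 0.0669]
tcp_rot: [0.337, 0.62, -0.339, 0.622]
contact_force: [-1.7, 0.3, 0.6]
opening: 0.003
```

```bash
python3 j.py
```

```text
J mm -100.60741406168532 0.022220022266067813 F jig -1.2876824078088631 1.1741009111171143 6.6333
```

Request:
play_rows(
  targets=[
    {"delta_pos": [0.0005, 0.0003, 0], "delta_rot": [0, 0, 0], "claw": 0},
    {"delta_pos": [0.0009, 0.0006, 0], "delta_rot": [0, 0, 0], "claw": 0},
    {"delta_pos": [0.0013, 0.0008, 0], "delta_rot": [0, 0, 0], "claw": 0},
  ],
)

```text
time: 6.88
eef_pos: [0.4786, -0.0445, 0.0669]
tcp_rot: [0.337, 0.62, -0.339, 0.622]
contact_force: [-1.2, -1.2, 0.9]
opening: 0.001
```

```bash
python3 j.py
```

```text
J mm -99.06175791273431 0.009407896619952942 F jig -1.6184167755631738 -0.3682329678272011 6.8833
```

Request:
play_rows(
  targets=[
    {"delta_pos": [0.0004, 0.0003, 0], "delta_rot": [0, 0, 0], "claw": 0},
    {"delta_pos": [0.0008, 0.0005, 0], "delta_rot": [0, 0, 0], "claw": 0},
  ],
)

```text
time: 7.05
eef_pos: [0.4791, -0.0441, 0.0668]
tcp_rot: [0.337, 0.62, -0.339, 0.622]
contact_force: [-2.9, -2.1, 0.5]
opening: 0.001
```

```bash
python3 j.py;python3 red.py g
```

```text
J mm -98.42516091575723 0.08006439478184947 F jig -3.6174791980004337 -0.18483646099773626 7.05
yellow 255 [0.57047299 0.01070764] 32.49626745903475 0.13519441550363176
red 26 [0.55846354 0.00962977] 34.36543146694076 0.04177315665827419
7.1 [ 0.4791093  -0.04412053  0.06679558] [-2.90688996 -1.76695335  1.023918  ]
```

Request:
play_rows(
  targets=[
    {"delta_pos": [0.0005, 0.0003, 0], "delta_rot": [0, 0, 0], "claw": 0},
    {"delta_pos": [0.0005, 0.0003, 0], "delta_rot": [0, 0, 0], "claw": 0},
  ],
)

```text
time: 7.27
eef_pos: [0.4792, -0.044, 0.0668]
tcp_rot: [0.336, 0.621, -0.339, 0.622]
contact_force: [-4.1, -3.2, 3.0]
opening: -0.002
```

```bash
python3 j.py
```

```text
J mm -98.27189704950807 0.10217754461997121 F jig -5.234431650111394 -0.4800385085798232 7.2667
```

Request:
play_rows(
  targets=[
    {"delta_pos": [0.0006, 0.0004, 0], "delta_rot": [0, 0, 0], "claw": 0},
    {"delta_pos": [0.0006, 0.0004, 0], "delta_rot": [0, 0, 0], "claw": 0},
  ],
)

```text
time: 7.43
eef_pos: [0.4793, -0.0439, 0.0668]
tcp_rot: [0.336, 0.621, -0.34, 0.621]
contact_force: [-3.7, -2.5, 3.0]
opening: -0.0
```

```bash
python3 j.py; python3 red.py h
```

```text
J mm -98.14711386599946 0.12847896902087877 F jig -4.460367942672507 -0.09929662334712314 7.4333
yellow 255 [0.57047299 0.01070764] 32.49626745903475 0.13519441550363176
red 26 [0.55846354 0.00962977] 34.36543146694076 0.04177315665827419
7.4833 [ 0.4793435  -0.04391627  0.0667898 ] [-5.2037982  -3.19789279  3.70334466]
```

Request:
play_rows(
  targets=[
    {"delta_pos": [0.0007, 0.0004, -0.0003], "delta_rot": [0, 0, 0], "claw": 0},
    {"delta_pos": [0.0008, 0.0005, -0.0003], "delta_rot": [0, 0, 0], "claw": 0},
  ],
)

```text
time: 7.65
eef_pos: [0.4793, -0.0438, 0.0663]
tcp_rot: [0.335, 0.622, -0.34, 0.621]
contact_force: [-5.6, -5.1, 3.7]
opening: -0.004
```

```bash
python3 j.py
```

```text
J mm -98.0844201448281 0.2551130125147894 F jig -7.4370414870093695 -1.2266997597981029 7.65
```

Request:
play_rows(
  targets=[
    {"delta_pos": [0.0009, 0.0006, 0.0001], "delta_rot": [0, 0, 0], "claw": 0},
    {"delta_pos": [0.001, 0.0006, 0.0001], "delta_rot": [0, 0, 0], "claw": 0},
    {"delta_pos": [0.001, 0.0006, 0.0001], "delta_rot": [0, 0, 0], "claw": 0},
  ],
)

```text
time: 7.9
eef_pos: [0.4794, -0.0437, 0.0664]
tcp_rot: [0.334, 0.623, -0.341, 0.62]
contact_force: [-5.6, -4.8, 4.1]
opening: 0.001
```

```bash
python3 j.py;python3 red.py i
```

```text
J mm -97.99514497136137 0.27954035934380084 F jig -7.320884845113621 -0.9741932606114949 7.9
yellow 255 [0.57047299 0.01070764] 32.49626745903475 0.13519441550363176
red 25 [0.55829185 0.01002479] 34.702352392225606 0.041758749395581427
7.95 [ 0.47935724 -0.04369626  0.06633357] [-5.39603798 -4.34583616  3.65465272]
```

View pics/scene_i.png

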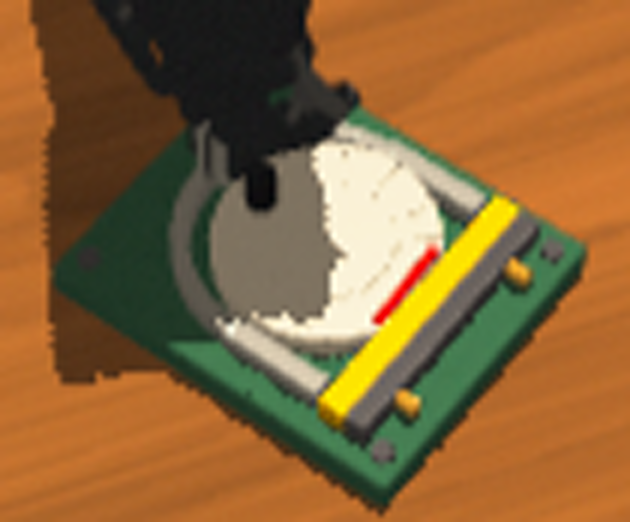

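```bash
cat > soft.py <<'E'
from h import *
def fit(im,w,z):
    x0,y0,x1,y1=ROI['scene'];w=w[y0:y1,x0:x1];ys,xs=np.nonzero(w>0);ww=w[ys,xs]
    q=ray('scene',np.c_[xs+x0,ys+y0],z)[:,:2];c=np.average(q,axis=0,weights=ww)
    C=np.cov((q-c).T,aweights=ww);u=np.linalg.eigh(C)[1][:,1];u=u*np.sign(-u[1])
    return c,np.degrees(np.arctan2(u[1],u[0]))+90
def meas():
    im=np.mean([ctrl.read_camera('scene').astype(float) for _ in range(1)],0);b,g,r=im[...,0],im[...,1],im[...,2]
    wr=np.clip(r-np.maximum(g,b)*1.0-0,0,None);core=((r>150)&(g<60)&(b<60)).astype(np.uint8)
    near=cv2.dilate(core,np.ones((3,3),np.uint8));pale=(g<1e9)
    wr=wr*near
    wy=np.clip(np.minimum(r,g)-b-40,0,None)*cv2.dilate(((r>180)&(g>150)&(b<60)).astype(np.uint8),np.ones((3,3),np.uint8))
    cr,ar=fit(im,wr,.034);cy,ay=fit(im,wy,.034)
    a=np.radians(32.6);X=np.array([np.cos(a),np.sin(a)]);Y=np.array([-X[1],X[0]])
    print("red-yellow angle",ar-ay,"yellow",ay,"red rel yellow J mm",(cr-cy)@X*1e3,(cr-cy)@Y*1e3)
if __name__=="__main__":meas()
E
python3 soft.py;python3 j.py
```

```text
red-yellow angle 2.4419340363833157 yellow 32.42123832774107 red rel yellow J mm -10.79195579967118 5.14249256720143
J mm -97.96691924482191 0.2713377905697876 F jig -7.962407936764671 -0.23027441352309702 8.0
```

Request:
play_rows(
  targets=[
    {"delta_pos": [0.0003, 0.0002, 0.0003], "delta_rot": [0, 0, 0], "claw": 0},
    {"delta_pos": [-0.0002, 0.001, 0.0003], "delta_rot": [0, 0, 0], "claw": 0},
    {"delta_pos": [-0.0007, 0.0018, 0.0003], "delta_rot": [0, 0, 0], "claw": 0},
    {"delta_pos": [-0.001, 0.0023, 0.0003], "delta_rot": [0, 0, 0], "claw": 0},
    {"delta_pos": [-0.001, 0.0023, 0.0003], "delta_rot": [0, 0, 0], "claw": 0},
  ],
)

```text
time: 8.42
eef_pos: [0.4785, -0.0413, 0.0666]
tcp_rot: [0.334, 0.623, -0.34, 0.62]
contact_force: [-2.0, -2.1, 0.7]
opening: 0.004
```

```bash
python3 j.py;python3 soft.py
```

```text
J mm -97.43200996678897 2.8058332784693163 F jig -2.8575191497435797 -0.6902392188265509 8.4167
red-yellow angle 0.017317630098837355 yellow 32.447752366275814 red rel yellow J mm -10.011832253334356 3.7641672026424042
```

Request:
play_rows(
  targets=[
    {"delta_pos": [0.0006, 0.0003, 0], "delta_rot": [0, 0, 0], "claw": 0},
    {"delta_pos": [0.0009, 0.0006, 0], "delta_rot": [0, 0, 0], "claw": 0},
    {"delta_pos": [0.0009, 0.0006, 0], "delta_rot": [0, 0, 0], "claw": 0},
  ],
)

```text
time: 8.72
eef_pos: [0.4787, -0.0411, 0.0665]
tcp_rot: [0.333, 0.624, -0.341, 0.62]
contact_force: [-5.6, -5.8, 1.0]
opening: -0.002
```

```bash
python3 j.py;python3 soft.py;python3 j.py
```

```text
J mm -97.15056545683113 2.8148195618885854 F jig -7.842408551121629 -1.8041238308164147 8.7167
red-yellow angle 0.03264844093082786 yellow 32.44407464061488 red rel yellow J mm -10.012043694828371 3.7433214032054978
J mm -97.14937945586865 2.839432471171778 F jig -6.314161634819512 -1.464299093341487 8.7667
```

Request:
play_rows(
  targets=[
    {"delta_pos": [0.0011, 0.0007, 0], "delta_rot": [0, 0, 0], "claw": 0},
    {"delta_pos": [0.0012, 0.0008, 0], "delta_rot": [0, 0, 0], "claw": 0},
    {"delta_pos": [0.0012, 0.0008, 0], "delta_rot": [0, 0, 0], "claw": 0},
  ],
)

```text
time: 9.02
eef_pos: [0.4788, -0.041, 0.0665]
tcp_rot: [0.331, 0.625, -0.342, 0.619]
contact_force: [-6.1, -6.5, 2.7]
opening: -0.004
```

```bash
python3 j.py;python3 soft.py;python3 j.py
```

```text
J mm -97.01199496826726 2.830554469354344 F jig -8.631932612040439 -2.2298880641309444 9.0167
red-yellow angle 0.008850575932910942 yellow 32.45185130039953 red rel yellow J mm -10.00540569552145 3.749252489381866
J mm -96.97405817709236 2.8236079934346474 F jig -7.940951888076463 -1.4531318483469409 9.0667
```

Request:
play_rows(
  targets=[
    {"delta_pos": [0.0014, 0.0009, 0], "delta_rot": [0, 0, 0], "claw": 0},
    {"delta_pos": [0.0014, 0.0009, 0], "delta_rot": [0, 0, 0], "claw": 0},
    {"delta_pos": [0.0014, 0.0009, 0], "delta_rot": [0, 0, 0], "claw": 0},
    {"delta_pos": [0.0014, 0.0009, 0], "delta_rot": [0, 0, 0], "claw": 0},
    {"delta_pos": [0.0014, 0.0009, 0], "delta_rot": [0, 0, 0], "claw": 0},
    {"delta_pos": [0.0014, 0.0009, 0], "delta_rot": [0, 0, 0], "claw": 0},
  ],
)

```text
time: 9.57
eef_pos: [0.479, -0.041, 0.0665]
tcp_rot: [0.329, 0.626, -0.343, 0.618]
contact_force: [-7.3, -6.4, 3.9]
opening: -0.002
```

```bash
python3 j.py;python3 soft.py;python3 j.py
```

```text
J mm -96.8697505648748 2.7759773242720143 F jig -9.587709519680386 -1.43613064563161 9.5667
red-yellow angle 0.02987408875943487 yellow 32.44238324881399 red rel yellow J mm -10.010291699215301 3.717136337545328
J mm -96.87147717515782 2.7598639247012766 F jig -10.90259154442536 -1.630267905873498 9.6167
```

Request:
play_rows(
  targets=[
    {"delta_pos": [0.0013, 0.0008, 0], "delta_rot": [0, 0, 0], "claw": 0},
    {"delta_pos": [0.0013, 0.0008, 0], "delta_rot": [0, 0, 0], "claw": 0},
    {"delta_pos": [0.0013, 0.0008, 0], "delta_rot": [0, 0, 0], "claw": 0},
    {"delta_pos": [0.0013, 0.0008, 0], "delta_rot": [0, 0, 0], "claw": 0},
    {"delta_pos": [0.0013, 0.0008, 0], "delta_rot": [0, 0, 0], "claw": 0},
    {"delta_pos": [0.0013, 0.0008, 0], "delta_rot": [0, 0, 0], "claw": 0},
    {"delta_pos": [0.0013, 0.0008, 0], "delta_rot": [0, 0, 0], "claw": 0},
    {"delta_pos": [0.0013, 0.0008, 0], "delta_rot": [0, 0, 0], "claw": 0},
    {"delta_pos": [0.0013, 0.0008, 0], "delta_rot": [0, 0, 0], "claw": 0},
    {"delta_pos": [0.0013, 0.0008, 0], "delta_rot": [0, 0, 0], "claw": 0},
    {"delta_pos": [0.0013, 0.0008, 0], "delta_rot": [0, 0, 0], "claw": 0},
    {"delta_pos": [0.0013, 0.0008, 0], "delta_rot": [0, 0, 0], "claw": 0},
    {"delta_pos": [0.0013, 0.0008, 0], "delta_rot": [0, 0, 0], "claw": 0},
  ],
)

```text
time: 10.7
eef_pos: [0.479, -0.041, 0.0666]
tcp_rot: [0.328, 0.627, -0.343, 0.617]
contact_force: [-7.1, -6.9, 3.8]
opening: 0.003
```

```bash
python3 j.py;python3 soft.py
```

```text
J mm -96.8326711606001 2.7444207758692394 F jig -9.684986142067395 -1.9531339035460913 10.7
red-yellow angle 0.02523531773651655 yellow 32.43759414887263 red rel yellow J mm -10.014565966236416 3.722144664249845
```

Request:
play_rows(
  targets=[
    {"delta_pos": [0.0006, 0.0004, 0], "delta_rot": [0, 0, 0], "claw": 0},
    {"delta_pos": [0, 0, 0], "delta_rot": [0, 0, 0], "claw": 0},
    {"delta_pos": [-0.0008, -0.0005, 0], "delta_rot": [0, 0, 0], "claw": 0},
    {"delta_pos": [-0.0025, -0.0016, 0], "delta_rot": [0, 0, 0], "claw": 0},
    {"delta_pos": [-0.008, -0.005, 0], "delta_rot": [0, 0, 0], "claw": 0},
    {"delta_pos": [-0.012, -0.0075, 0.005], "delta_rot": [0, 0, 0], "claw": 0},
    {"delta_pos": [-0.012, -0.0075, 0.04], "delta_rot": [0, 0, 0], "claw": 0},
    {"delta_pos": [-0.012, -0.0075, 0.08], "delta_rot": [0, 0, 0], "claw": 0},
    {"delta_pos": [-0.012, -0.0075, 0.12], "delta_rot": [0, 0, 0], "claw": 0},
    {"delta_pos": [-0.012, -0.04, 0.15], "delta_rot": [0, 0, 0], "claw": 0},
    {"delta_pos": [-0.012, -0.08, 0.15], "delta_rot": [0, 0, 0], "claw": 0},
    {"delta_pos": [-0.012, -0.12, 0.15], "delta_rot": [0, 0, 0], "claw": 0},
    {"delta_pos": [-0.012, -0.16, 0.15], "delta_rot": [0, 0, 0], "claw": 0},
    {"delta_pos": [-0.012, -0.2, 0.15], "delta_rot": [0, 0, 0], "claw": 0},
    {"delta_pos": [-0.012, -0.2, 0.15], "delta_rot": [0, 0, 0], "claw": 0},
    {"delta_pos": [-0.012, -0.2, 0.15], "delta_rot": [0, 0, 0], "claw": 0},
  ],
)

```text
time: 12.08
eef_pos: [0.4665, -0.2427, 0.2168]
tcp_rot: [0.329, 0.627, -0.344, 0.617]
contact_force: [-0.1, 0.4, -1.0]
opening: -0.003
```

```bash
python3 j.py;python3 soft.py; python3 red.py z; python3 - <<'E'
from h import *
look('top','z')
a=cv2.imread('pics/top_z.png');b=cv2.imread('pics/scene_z.png')
a=cv2.resize(a,(400,400));b=cv2.resize(b,(400,331));b=cv2.copyMakeBorder(b,0,69,0,0,0);cv2.imwrite('pics/z.png',np.hstack([a,b]))
E
```

```text
J mm -216.31573344309976 -160.2458522532976 F jig 0.07890851055304718 0.3834434959685999 12.0833
red-yellow angle 0.12659312792054322 yellow 32.443317415710574 red rel yellow J mm -10.070847705609381 3.7134660552730496
yellow 256 [0.57061208 0.01089661] 32.479277132728704 0.13519221379861002
red 22 [0.55913156 0.00986548] 32.19151330241724 0.04183137137759861
12.1833 [ 0.46668135 -0.24040614  0.2163856 ] [0.71540673 0.59521554 0.6791216 ]
```

View pics/z.png

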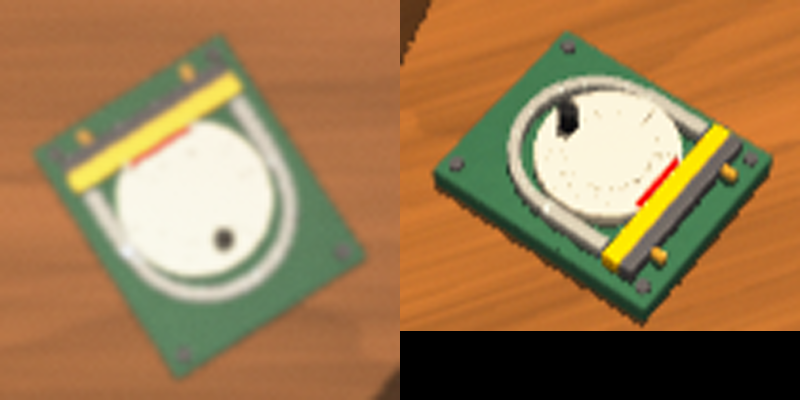

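The picture shows the red stripe lying along the yellow bar (scene crop around (658,183)), with the post directly opposite and the arm clear.

```bash
python3 -c "
from plant import ctrl
print(ctrl.sign_off())"
```

```text
the job is handed in; nothing more can be done
None
```

The plate is turned with its red-marked flat towards the bar, pushed home and pressed there, and the job is handed in. No verdict came back.

- **Turning:** I used the smaller green jig, at pixel (280,206) in the top view, and left the orange one and the larger green one alone. With the fingers shut, I pushed the post round through about 77°. The force readings at the end of each step stayed under 4 N.
- **Pushing home:** First contact left the plate about 2.4° cocked on one corner. A light sideways drag on the post brought the measured error down to about 0.0°.
- **Pressing:** I then held it at about 9.5–11 N along the bar axis for over 1 s. With the side and vertical forces added, the total read about 11 N, under the 15 N limit. I felt no separate click; the sign of seating was that the force rose while the plate stayed still.
- **After backing off:** With the arm clear, the stripe-to-bar angle was about 0.1° by one image fit and -0.3° by a coarser one, both within measuring noise. The stripe-to-bar distance had changed by less than 0.1 mm from when it was pressed, and both camera views show the plate flush.

Forces were read only at the end of each move, so brief peaks in between were not seen. I did not re-measure the bottle, tape roll or jar at the end; the arm's path passed above or clear of them. The job took about 12 s.

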